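Clamp a painted panel in the crank vise

TASK

Take the small panel painted with the olive-green river landscape out of the drying rack and stand it upright on the bed of the blue vise, between the jaws and roughly midway along them, with its painted side facing away from the crank. Then wind the crank clockwise until the jaws grip the panel firmly, and let go. Leave the other two panels and the two jars where they are.

Things in the scene. Friction and masses are not known exactly. Their poses are not given: they have to be found in the camera images.
- river_panel: The panel to clamp: a square wooden block panel 20 thick (own x) x 130 wide (own y) x 130 high (own z), about 0.2 kg, standing on edge in one of the three rack slots. Olive-green strip round its top edge; its +x face is painted (cream sky, olive bank, two dark poplars, gold water), the back is bare plywood. Origin: centre of its underside.
- painted_side (a point): Centre of the painted face of the river panel: 10 in front (+x) of its mid-plane, 65 above its underside.
- sea_panel: Another panel of the same size and axes, blue sea picture and blue top edge, standing in another slot. Leave it. Origin: centre of its underside.
- poppy_panel: Another panel of the same size and axes, red poppy field and red top edge, standing in another slot. Leave it. Origin: centre of its underside.
- rack: Fixed plywood drying rack, base 250 (x) x 150 (y) x 12 high, with three slots across it at x = -80, 0 and +80. Each slot is 26 wide between two wooden ridges 8 thick that rise to 42; panels stand in it on the base (12 up), painted faces to the rack's +x. Origin: centre of its underside.
- vise: Fixed blue vise; its x axis runs from the crank end to the fixed jaw. Bed 100 wide (y), its top 40 above the table, x -75 to +70. Fixed jaw at the far end: face at x = +35, top 95 up. Moving wooden jaw: 25 thick, 100 wide, top 95 up. Screw bracket x -75 to -55, 50 wide, top 85 up. Foot flange 150 wide, 10 high. Crank axis along x, 72 above the table. Origin: centre of the underside, on the table.
- jaw (a joint): Travel of the moving jaw towards the fixed one, m: gap between the jaws = 0.050 - value. It starts between about 0.002 and 0.018, and meets a 20 mm panel seated on the fixed jaw at 0.030.
- jaw_face (a point): Centre of the moving jaw's gripping face (68.5 above the table).
- crank (a joint): Crank angle, rad, grows as it turns clockwise seen from the crank end (rotation about the vise's +x), closing the jaw 12 mm per turn. At 0 and at whole turns the handle is straight up; after a quarter turn clockwise it points to the vise's -y. The crank stays where it is left and holds the clamping force.
- crank_grip (a point): Point on the axis of the red crank handle to hold: vise x = -148, 38 from the crank axis. The handle is a freely spinning round sleeve 18 in diameter and 70 long parallel to the vise's x axis (x = -102 to -172); the crank arm is at x -89 to -99 and the hub, 25 in diameter, ends at x = -105. It turns with about 7 to 9 N at the handle, more once the jaw presses.
- jar_a: Glass jar with a black lid and a paper label, 66 in diameter, 100 high, standing between vise and rack. Leave it. Origin: centre of its underside.
- jar_b: Glass jar with a black lid, no label, 66 in diameter, 105 high, towards the far edge of the table. Leave it. Origin: centre of its underside.

How it is judged:
By the outcome, as a careful person would: the job done as asked, in the order asked, and still so for the second after the job is handed in, with the robot touching nothing.
It also fails if it takes over 67 s, if anything falls off the work surface, if the arm or the gripper's body presses on something with over 40 N, if the wrist force passes 120 N, or if a joint passes its speed limit or range.

ROBOT

A 6-joint arm with a two-finger parallel gripper is mounted at the origin on the work surface. World frame = base frame: x ahead of the robot, y to its left, z up, the work surface at z = 0. Lengths are in m, angles in rad, forces in N, time in s.
With the tool pointing down it reaches from about 0.25 to 0.8 m from the base axis. Payload 8.5 kg.
Tool frame: the origin (TCP) lies where the fingers leave the gripper's body, on its centre line; the fingertips stand 73 mm ahead of it and the grasp point (between the pads) lies 54 mm ahead of it; z points along the fingers, y is the line along which they close (so a half turn about z gives the same grasp; the last joint's range is limited). The gripper opens to 85 mm and grips with 20 to 120 N. Pads are 22 mm wide; open, the fingers measure 114 mm over their backs; the gripper's body (76 mm by 85 mm) begins 54 mm behind the grasp point. The pads swing forward as they close: fully open they stand 13 mm farther back than shut.
Start: joints at [1.104, 0.238, -0.013, 1.319, 0, 1.571], TCP at [0.236, 0.469, 0.304] pointing down, gripper open.
Joint ranges: [-2.66, 2.66], [-1.03, 1.9], [-1.14, 1.46], [-1.82, 2.27], [-1.45, 1.34], [-3.14, 3.14]. Speed limits (rad/s): [2.22, 2.22, 2.79, 3.14, 3.14, 3.14].

INTERFACE

Orientations are given as a unit quaternion [x, y, z, w].
In Python, from rig import * gives the robot as it stands.
- The arm moves only by the tool drive_tool, never from a script. Its argument "targets" is text: rows parted by semicolons, each of 5 numbers parted by spaces: the opening, from 0 (shut) to 1 (fully open), then the shift along the tool's x, y, z each as a share of 0.3 m, from -1 to 1, then the turn about the tool's z as a share of 2 pi rad, from -1 to 1. In form: claw x y z roll; .... A call has 1 to 5 rows; each row is the pose to reach, as a shift and turn from the pose commanded when the call began, along the tool's axes at that moment, turning the shorter way round; what a row does not reach only later rows make up. A row lasts 1/8 s, in which the tool goes at most 62.5 mm and 10.7 degrees, less where a joint would pass 70% of its speed; a pose out of reach is approached as far as the arm can. A call with a number of a shift or a turn outside -1 to 1 is refused whole. A call with a gripper value outside its range is refused whole. The fingers move at their own pace and stop on an object; "grip_force" is the grip in N (left out, the last holds). Time passes only in rows, so rows that repeat a pose let the fingers close. It gives the time, the measured TCP pose, the force, the opening and the grip force at its end, in the units of the state.
- get_obs(): the state, without advancing time (a new reading comes with each control period).
- grab_frame(name): name is "scene" or "top"; returns the picture (400x640x3 uint8, red, green, blue); there is no depth.
- get_calibration(name): a dict with "intrinsics" (3x3 intrinsics, pixels), "R" (3x3) and "t" (3): a world point X has camera coordinates R X + t. Camera axes: x right, y down, z forward; pixel columns grow to the right and rows downward; lengths in m; the calibration is good to about 2 mm. A picture is of the moment at which its call begins. get_calibration takes no time and is no camera call.
- sign_off(): hands the job in; it is judged then, once.
The state is a dict: "time": time; "joint_pos": joint angles; "qd": joint speeds; "tau": joint torques, N m; "tcp_pos": TCP position; "orientation": TCP orientation; "force": force on the tool from outside, world axes, zero at the start; "torque": the same for the moment, N m; "finger_gap": finger opening in m; "grip_force": force on a finger pad.
Only numpy, scipy, OpenCV 4.12 (cv2) and the standard library are available. Lean on these libraries where they do the work, as an engineer would, in place of code of your own. Each camera call takes 0.05 s, during which the arm holds its last target. There are 200 camera calls.

## Working session

There is one attempt and no reset: what is moved stays moved. The work goes in short steps, Python scripts to look and compute and a tool call to move; the robot and the scene stay as the last step left them, time stands still between calls to the robot, and variables do not carry over. Pictures are saved under pics/ and viewed, at most 10 in all, crops included, and the job is handed in when it is done.

Besides the shell and the picture viewer there is one more tool, called as name(argument=value, ...) on one line, values as JSON. drive_tool: Moves the arm, as the interface text tells. Its arguments: {"type":"object","properties":{"targets":{"type":"string"},"grip_force":{"type":"number"}},"required":["targets"]}

```bash
mkdir -p pics; python3 - <<'E'
from rig import *
import cv2,numpy as np
np.set_printoptions(precision=4,suppress=True)
for n in("scene","top"):
    f=grab_frame(n);cv2.imwrite(f"pics/{n}0.png",f[:,:,::-1]);c=get_calibration(n)
    print(n,c["intrinsics"],c["R"],c["t"])
print(get_obs())
E
```

```text
scene [[421.7069   0.     325.2105]
 [  0.     421.7069 197.3392]
 [  0.       0.       1.    ]] [[-0.3474  0.9377  0.0099]
 [ 0.6601  0.252  -0.7076]
 [-0.666  -0.2393 -0.7065]] [ 0.1942 -0.3276  1.1326]
top [[518.6675   0.     330.4319]
 [  0.     518.6675 202.8906]
 [  0.       0.       1.    ]] [[ 0.021  -0.9998  0.0021]
 [-0.9862 -0.0211 -0.1642]
 [ 0.1642  0.0014 -0.9864]] [0.0045 0.6    1.014 ]
{'time': 0.1, 'joint_pos': array([ 1.104 ,  0.2388, -0.0141,  1.3192, -0.    ,  1.5708]), 'qd': array([ 0.0009, -0.0007,  0.0005, -0.0003,  0.0001,  0.0002]), 'tau': array([ -0.0019, -53.9723,  34.6995,   0.0134,  -0.0001,  -0.    ]), 'tcp_pos': array([0.2362, 0.4686, 0.3033]), 'orientation': array([ 0.2313,  0.9729, -0.0006, -0.0001]), 'force': array([-0.3317,  0.1328, -1.1195]), 'torque': array([-0.0273, -0.0059,  0.0212]), 'grip_force': 0.0, 'finger_gap': 0.08511231447572136}
```

View pics/scene0.png

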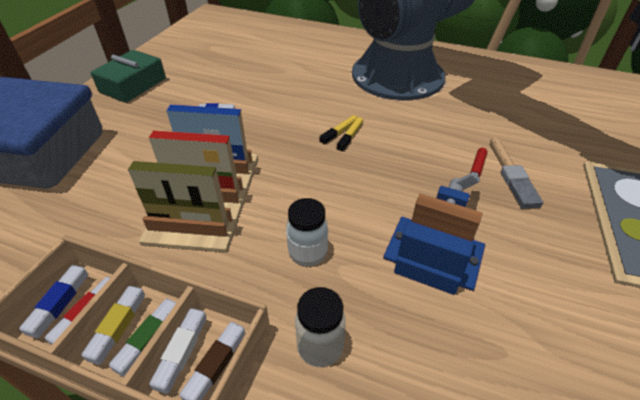

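View pics/top0.png

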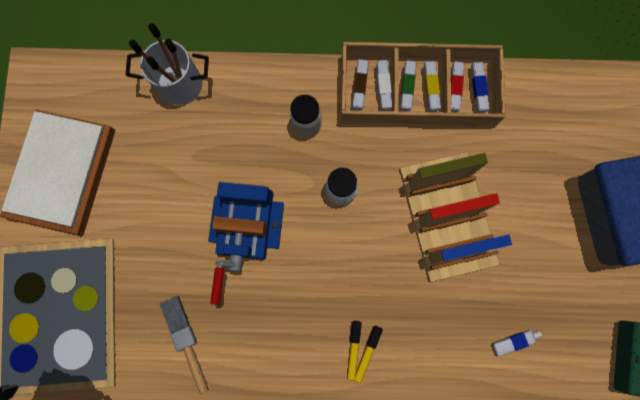

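The scene view shows the river panel in the slot farthest from the robot (about 180,195), with its painted face toward +x. The vise is at (440,235) with its crank toward the robot. In the top view the river panel's top edge is at (453,165), the vise at (243,222) and the red handle at (218,285). I'll enlarge both areas.

```bash
python3 - <<'E'
import cv2
t=cv2.imread("pics/top0.png");s=cv2.imread("pics/scene0.png")
cv2.imwrite("pics/c1.png",cv2.resize(t[170:310,195:295],None,fx=4,fy=4,interpolation=cv2.INTER_CUBIC))
cv2.imwrite("pics/c2.png",cv2.resize(t[145:285,395:520],None,fx=4,fy=4,interpolation=cv2.INTER_CUBIC))
cv2.imwrite("pics/c3.png",cv2.resize(s[140:295,375:500],None,fx=3.8,fy=3.8,interpolation=cv2.INTER_CUBIC))
E
```

```text
(no output)
```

View pics/c1.png

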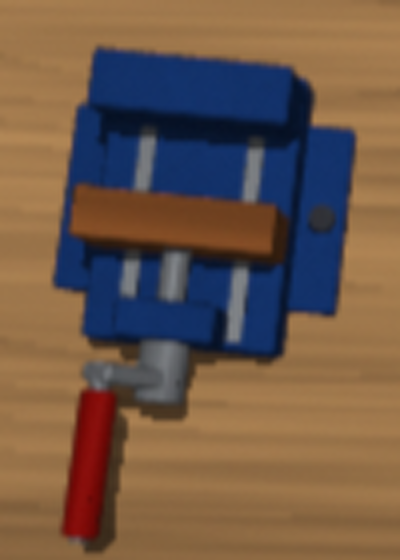

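View pics/c2.png

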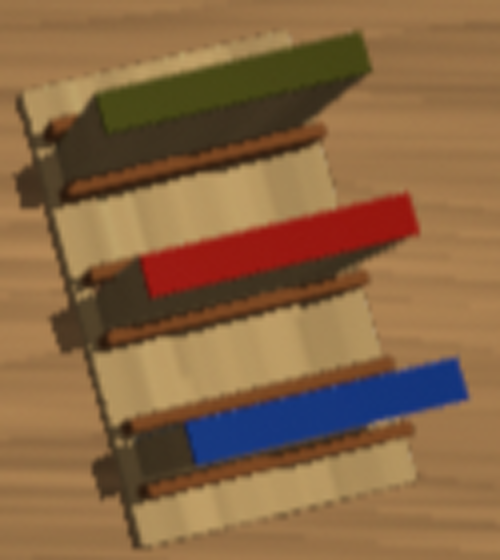

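View pics/c3.png

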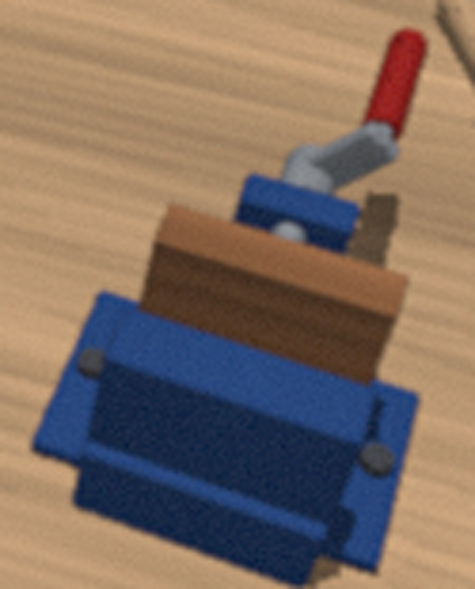

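In the crops, the fixed-jaw top, moving-jaw top, red handle and river-panel top edge all have clear corners. The crank points to vise +y, roughly the 3/4 turn position.

```bash
cat > h.py <<'E'
from rig import *
import numpy as np
from scipy.optimize import least_squares
from scipy.spatial.transform import Rotation as Ro
np.set_printoptions(precision=4,suppress=True)
C={n:get_calibration(n) for n in("scene","top")}
def proj(n,X):
    c=C[n];p=(c["R"]@np.atleast_2d(X).T).T+c["t"];q=(c["intrinsics"]@p.T).T
    return q[:,:2]/q[:,2:]
def unproj(n,uv,z):
    c=C[n];d=c["R"].T@np.linalg.solve(c["intrinsics"],[uv[0],uv[1],1]);o=-c["R"].T@c["t"]
    return o+d*(z-o[2])/d[2]
def W(p,X):
    X=np.atleast_2d(np.array(X,float));c,s=np.cos(p[2]),np.sin(p[2])
    return np.c_[p[0]+c*X[:,0]-s*X[:,1],p[1]+s*X[:,0]+c*X[:,1],X[:,2]]
E
python3 - <<'E'
from h import *
c1=lambda *l:np.array(l)/4+[195,170]
c2=lambda *l:np.array(l)/4+[395,145]
c3=lambda *l:np.array(l)/3.8+[375,140]
# vise: params x,y,yaw,jaw,
def mj(j):
    f=.035-.05+j;return [[f,.05,.095],[f,-.05,.095],[f-.025,-.05,.095],[f-.025,.05,.095]]
fj=[[.07,.05,.095],[.07,-.05,.095],[.035,-.05,.095],[.035,.05,.095]]
ft=c1((98,50),(296,68),(290,124),(88,107)); mt=c1((76,186),(279,206),(275,252),(71,234))
ms=c3((158,242),(0,0),(408,280),(172,205))
br=c1((118,300),(222,310),(218,344),(113,332)); bX=[[-.055,.025,.085],[-.055,-.025,.085],[-.075,-.025,.085],[-.075,.025,.085]]
def hand(p,a):
    r=[0,-np.sin(a)*.038,.072+.038*np.cos(a)]
    return W(p,[[-.102,r[1],r[2]],[-.172,r[1],r[2]]])
ht=c1((98,390),(80,538)); hs=c3((385,133),(410,38))
def res(p,full=0):
    r=[proj("top",W(p,fj))-ft,proj("top",W(p,mj(p[3])))-mt,proj("top",W(p,bX))-br,
     (proj("scene",W(p,mj(p[3])))-ms)[[2,3]]]
    a=p[4];h=hand(p,a)
    r+=[proj("top",h)-ht,proj("scene",h)-hs]
    if full:
        for q in r: print(q.round(1).tolist())
    return np.concatenate(r).ravel()
g=unproj("top",[245,220],.05)
s=least_squares(res,[g[0],g[1],0,.009,-1.57],loss="soft_l1")
res(s.x,1);p=s.x;print("vise",p,"deg",np.degrees(p[2]),"crank deg from jaw",p[3]/.012*360%360,"fit",np.degrees(p[4])%360)
print("handle ends",hand(p,p[4]))
# rack
bt=c2((18,97),(135,548),(415,478),(290,32))
X=[[.125,.075,.012],[-.125,.075,.012],[-.125,-.075,.012],[.125,-.075,.012]]
P=lambda x:[[x+.01,.065,.142],[x+.01,-.065,.142],[x-.01,-.065,.142],[x-.01,.065,.142]]
rt=c2((97,95),(362,33),(372,70),(105,132))
pt=c2((142,259),(408,193),(419,234),(152,298)); st=c2((187,424),(458,358),(468,397),(194,465))
g=unproj("top",[455,215],.0)
def panel(t):
    f=lambda p:(proj("top",W(p,P(0)))-t).ravel()
    s=least_squares(f,[g[0],g[1],.2]);return s.x,f(s.x).round(1)
f=lambda p:(proj("top",W(p,X))-bt).ravel()
s=least_squares(f,[g[0],g[1],.2]);print("rack",s.x,np.degrees(s.x[2]),f(s.x).round(1))
for x in(.08,0,-.08):print(W(s.x,[x,0,0]))
for t in(rt,pt,st):print(panel(t))
print("jars",unproj("top",[342,182],.1),unproj("top",[305,110],.105))
E
```

```text
[[-0.4, -2.8], [0.5, -2.5], [-0.1, 0.9], [-0.2, 0.3]]
[[0.3, -0.3], [0.4, -0.5], [-0.1, 0.8], [-0.2, 0.3]]
[[0.1, -0.7], [-0.5, -0.7], [-0.8, 1.0], [-0.0, 1.5]]
[[-65.2, -22.0], [59.9, 17.0]]
[[-0.2, 0.6], [-0.5, 0.7]]
[[-2.0, 0.1], [-1.2, 1.2]]
vise [ 0.5604  0.1933 -0.0747  0.012  -0.7545] deg -4.282389398432526 crank deg from jaw 359.2661528401853 fit 316.7722662763686
handle ends [[0.4606 0.2269 0.0997]
 [0.3908 0.2321 0.0997]]
rack [ 0.5831 -0.233   0.2504] 14.346271357128133 [-0.1 -1.4  0.7  0.4  0.2  1.4 -0.8 -0.5]
[[ 0.6606 -0.2131  0.    ]]
[[ 0.5831 -0.233   0.    ]]
[[ 0.5056 -0.2528  0.    ]]
(array([ 0.661 , -0.2146,  0.2529]), array([-0.2, -0.5, -0.4, -0.3,  0. ,  0.4,  0.5,  0.3]))
(array([ 0.583 , -0.2348,  0.2604]), array([-0.3, -0.3, -0.1,  0. ,  0.3, -0. ,  0.1,  0.3]))
(array([ 0.5064, -0.2546,  0.2576]), array([-0.4, -0.3, -0.5, -0.3,  0.1,  0.5,  0.8,  0.1]))
jars [ 0.6335 -0.0047  0.1   ] [0.778 0.072 0.105]
```

```bash
cat >> h.py <<'E'
def plan(pts,yaw=None,tcp=None,q=None):
    """grasp points (n,3) + yaw of tool y -> rows x y z roll in move units"""
    o=get_obs();tcp=o["tcp_pos"] if tcp is None else np.array(tcp);R=Ro.from_quat(o["orientation"] if q is None else q).as_matrix()
    cur=np.arctan2(R[1,1],R[0,1]);d=0 if yaw is None else (cur-yaw+np.pi/2)%np.pi-np.pi/2
    print("t",o["time"],"tcp",o["tcp_pos"],"yaw",cur,"tilt",R[:,2],"j",o["joint_pos"])
    for P in np.atleast_2d(pts):
        s=R.T@(P+[0,0,.054]-tcp)/.3
        print("  %.4f %.4f %.4f  %.4f"%(*s,d/2/np.pi))
E
python3 - <<'E'
from h import *
c1=lambda *l:np.array(l)/4+[195,170]
c3=lambda *l:np.array(l)/3.8+[375,140]
def mj(j):
    f=.035-.05+j;return [[f,.05,.095],[f,-.05,.095],[f-.025,-.05,.095],[f-.025,.05,.095]]
fj=[[.035,-.05,.095],[.035,.05,.095]]
ft=c1((290,124),(88,107)); mt=c1((76,186),(279,206),(275,252),(71,234)); ms=c3((172,205),(408,280))
br=c1((118,300),(222,310),(218,344),(113,332)); bX=[[-.055,.025,.085],[-.055,-.025,.085],[-.075,-.025,.085],[-.075,.025,.085]]
ht=c1((98,390),(80,538)); hs=c3((385,133),(410,38))
def hand(p,a):
    return W(p,[[x,-np.sin(a)*.038,.072+.038*np.cos(a)] for x in(-.102,-.172)])
def parts(p):
    h=hand(p,p[3]/.012*2*np.pi)
    return [proj("top",W(p,fj))-ft,proj("top",W(p,mj(p[3])))-mt,proj("top",W(p,bX))-br,proj("scene",W(p,mj(p[3])))[2:]-ms,proj("top",h)-ht,proj("scene",h)-hs]
for j0 in(.008,.0105):
    s=least_squares(lambda p:np.concatenate(parts(p)).ravel(),[.56,.193,-.075,j0],loss="soft_l1");p=s.x
    print("vise",p,"crank deg",p[3]/.012*360,s.cost)
for q in parts(p):print(q.round(1).tolist())
print(hand(p,p[3]/.012*2*np.pi))
plan([[.661,-.2146,.28]],.2529)
E
```

```text
vise [ 0.5617  0.1939 -0.0775  0.0106] crank deg 319.24405027019225 12.28333158112802
vise [ 0.5617  0.1939 -0.0775  0.0106] crank deg 319.2441180832006 12.283331581339018
[[-0.4, 0.3], [-0.4, -0.4]]
[[-0.1, -0.4], [0.0, -0.4], [-0.5, 0.8], [-0.6, 0.3]]
[[-0.3, -1.4], [-0.9, -1.4], [-1.2, 0.3], [-0.4, 0.8]]
[[-2.6, -2.2], [-1.6, -2.6]]
[[-0.1, -0.1], [-0.6, 0.0]]
[[-2.1, 0.1], [-1.1, 1.1]]
[[0.4619 0.2266 0.1008]
 [0.3921 0.232  0.1008]]
t 0.1 tcp [0.2362 0.4686 0.3033] yaw 1.1039532082718773 tilt [-0.0006 -0.0012 -1.    ] j [ 1.104   0.2388 -0.0141  1.3192 -0.      1.5708]
  -2.2896 -1.3964 -0.1003  0.1354
```

drive_tool(targets="0.7 -0.85 -0.52 -0.03 0.135; 0.7 -0.85 -0.52 -0.03 0.135; 0.7 -0.85 -0.52 -0.03 0.135; 0.7 -0.85 -0.52 -0.03 0.135; 0.7 -0.85 -0.52 -0.03 0.135")

```text
time: 0.72
tcp_pos: [0.3944, 0.2126, 0.3129]
orientation: [0.613, 0.79, -0.0, 0.0]
force: [-0.0, 0.4, 0.4]
finger_gap: 0.0597
grip_force: 0.0
```

```bash
python3 -c "
from h import *
plan([[.661,-.2146,.28]],.2529)"
```

```text
t 0.725 tcp [0.3944 0.2126 0.3129] yaw 0.25046806308903424 tilt [-0.0001 -0.0003 -1.    ] j [ 0.4945  0.1033 -0.1589  1.3087 -0.0002  1.8148]
  -1.5999 0.5078 -0.0701  -0.0004
```

drive_tool(targets="0.7 -0.85 0.27 -0.03 0; 0.7 -0.85 0.27 -0.03 0; 0.7 -0.85 0.27 -0.03 0; 0.7 -0.85 0.27 -0.03 0; 0.7 -0.85 0.27 -0.03 0")

```text
time: 1.35
tcp_pos: [0.5379, -0.0144, 0.3212]
orientation: [0.613, 0.79, -0.0, -0.0]
force: [-0.4, 0.7, -0.4]
finger_gap: 0.0599
grip_force: 0.0
```

drive_tool(targets="0.7 -0.75 0.238 0 0; 0.7 -0.75 0.238 0 0; 0.7 -0.75 0.238 0 0; 0.7 -0.75 0.238 0 0; 0.7 -0.75 0.238 0 0")

```text
time: 1.98
tcp_pos: [0.6636, -0.2133, 0.3196]
orientation: [0.612, 0.791, -0.001, -0.001]
force: [-0.0, 0.7, -1.1]
finger_gap: 0.0598
grip_force: 0.0
```

```bash
python3 -c "
from h import *
plan([[.661,-.2146,.28],[.661,-.2146,.116]],.253)"
```

```text
t 1.975 tcp [ 0.6636 -0.2133  0.3196] yaw 0.2532955313776563 tilt [-0.0024  0.0005 -1.    ] j [-0.3109  0.5539  0.5177  1.537  -0.0003  1.0066]
  -0.0020 -0.0095 -0.0481  0.0000
  -0.0026 -0.0083 0.4985  0.0000
```

drive_tool(targets="0.7 0 -0.005 0.18 0; 0.7 0 -0.005 0.2 0; 0.7 0 -0.005 0.2 0; 0.7 0 -0.005 0.2 0")

```text
time: 2.48
tcp_pos: [0.662, -0.2111, 0.2645]
orientation: [0.611, 0.792, 0.001, 0.002]
force: [-0.9, 0.1, 1.1]
finger_gap: 0.0597
grip_force: 0.0
```

```bash
python3 - <<'E'
from h import *
import cv2
plan([[.661,-.2146,.116]],.253)
a=grab_frame("top")[130:260,380:540,::-1];b=grab_frame("scene")[80:260,110:300,::-1]
a=cv2.resize(a,(492,400),interpolation=2);b=cv2.resize(b,(300,400),interpolation=2)
b=cv2.resize(grab_frame("scene")[80:260,110:245,::-1],(300,400),interpolation=2)
cv2.imwrite("pics/d1.png",np.hstack([a,b]))
E
```

```text
t 2.475 tcp [ 0.662  -0.2111  0.2645] yaw 0.2564316075133327 tilt [ 0.0033 -0.0011 -1.    ] j [-0.3087  0.55    0.372   1.3892 -0.      1.0056]
  -0.0097 -0.0071 0.3150  0.0005
```

View pics/d1.png

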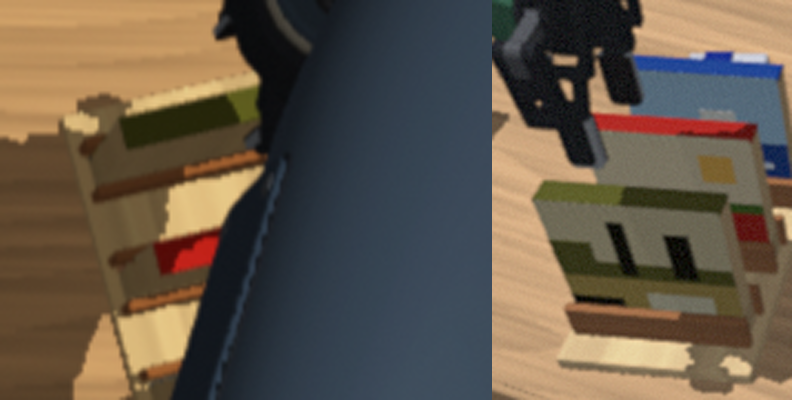

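The fingers straddle the olive strip in the top view, at about (225,25) and (250,140). I'll check numerically where the fingertips should appear in the scene view.

```bash
python3 -c "
from h import *
o=get_obs();t=o['tcp_pos'];n=np.array([.968,.25,0])
for s in(.034,-.034,):
  X=t+[0,0,-.07]+n*s;print((proj('scene',X)-[110,80])*2.22+[492,0],(proj('top',X)-[380,130])*3.075)
plan([[.661,-.2146,.116]],.253)"
```

```text
[[590.8144 168.4624]] [[226.2048  32.592 ]]
[[629.9452 104.4954]] [[257.5231 142.7853]]
t 2.625 tcp [ 0.6617 -0.2114  0.2636] yaw 0.2560210166192438 tilt [ 0.0023 -0.0008 -1.    ] j [-0.3092  0.5506  0.3706  1.3884 -0.0001  1.0055]
  -0.0092 -0.0056 0.3120  0.0005
```

Calibration matches. Descending now, then gripping.

drive_tool(targets="0.7 -0.009 -0.005 0.16 0; 0.7 -0.009 -0.005 0.31 0; 0.7 -0.009 -0.005 0.31 0; 0.7 -0.009 -0.005 0.31 0; 0.7 -0.009 -0.005 0.31 0")

```text
time: 3.25
tcp_pos: [0.6615, -0.2148, 0.1715]
orientation: [0.611, 0.792, 0.001, 0.002]
force: [0.3, 0.0, 1.3]
finger_gap: 0.0596
grip_force: 0.0
```

drive_tool(targets="0.1 0 0 0 0; 0.1 0 0 0 0; 0.1 0 0 0 0; 0.1 0 0 0 0; 0.1 0 0 0 0", grip_force=50)

```text
time: 3.88
tcp_pos: [0.6609, -0.2145, 0.1697]
orientation: [0.611, 0.792, 0.0, 0.001]
force: [1.6, 0.6, 6.0]
finger_gap: 0.0195
grip_force: 50.0
```

drive_tool(targets="0.1 0 0 0 0; 0.1 0 0 0 0")

```text
time: 4.12
tcp_pos: [0.6609, -0.2146, 0.1696]
orientation: [0.611, 0.792, 0.0, 0.001]
force: [1.0, 0.0, 5.6]
finger_gap: 0.0195
grip_force: 50.0
```

```bash
python3 -c "
from h import *
o=get_obs();t=o['tcp_pos'];print(t,o['force'],o['finger_gap'],o['grip_force'])
plan([t-[0,0,.054-.15]])"
```

```text
[ 0.6609 -0.2146  0.1696] [0.9838 0.0262 5.6431] 0.01948830754643638 50.011072754859924
t 4.125 tcp [ 0.6609 -0.2146  0.1696] yaw 0.25580111497140856 tilt [ 0.0015 -0.0004 -1.    ] j [-0.3139  0.5901  0.1986  1.1778  0.0001  1.001 ]
  -0.0004 0.0007 -0.5000  0.0000
```

drive_tool(targets="0.1 0 0 -0.12 0; 0.1 0 0 -0.3 0; 0.1 0 0 -0.5 0; 0.1 0 0 -0.5 0; 0.1 0 0 -0.5 0")

```text
time: 4.75
tcp_pos: [0.6601, -0.2144, 0.3176]
orientation: [0.611, 0.792, -0.0, -0.001]
force: [0.4, 0.3, -3.3]
finger_gap: 0.0194
grip_force: 49.9
```

```bash
python3 -c "
from h import *
plan([W([.5617,.1939,-.0775],[.018,0,.266])[0]],-.0775);o=get_obs();print(o['force'],o['finger_gap'])"
```

```text
t 4.75 tcp [ 0.6601 -0.2144  0.3176] yaw 0.2557692627888159 tilt [-0.0018  0.0004 -1.    ] j [-0.314   0.5471  0.5009  1.5264 -0.0002  1.001 ]
  1.3801 0.0837 -0.0070  0.0530
[ 0.3776  0.3354 -3.3038] 0.01939364685999339
```

drive_tool(targets="0.1 0.12 0.01 0 0.01; 0.1 0.29 0.02 0 0.02; 0.1 0.46 0.03 0 0.035; 0.1 0.62 0.04 0 0.053; 0.1 0.75 0.045 0 0.053")

```text
time: 5.38
tcp_pos: [0.6151, 0.0084, 0.3163]
orientation: [0.734, 0.679, -0.002, -0.001]
force: [0.7, 1.0, -2.1]
finger_gap: 0.0197
grip_force: 49.9
```

```bash
python3 -c "
from h import *
plan([W([.5617,.1939,-.0775],[.018,0,.266])[0]],-.0775);o=get_obs();print(o['force'],o['finger_gap'])"
```

```text
t 5.375 tcp [0.6151 0.0084 0.3163] yaw -0.07816558633047116 tilt [-0.0045 -0.0001 -1.    ] j [ 0.0136  0.397   0.249   1.4273 -0.      1.6626]
  0.6026 -0.1659 -0.0118  -0.0001
[ 0.7384  1.0379 -2.0566] 0.0196835381087558
```

drive_tool(targets="0.1 0.17 -0.05 0 0; 0.1 0.34 -0.1 0 0; 0.1 0.5 -0.14 0 0; 0.1 0.59 -0.166 0 0; 0.1 0.59 -0.166 0 0")

```text
time: 6.0
tcp_pos: [0.5792, 0.1887, 0.3163]
orientation: [0.733, 0.68, -0.002, -0.001]
force: [0.9, -0.2, -3.2]
finger_gap: 0.0193
grip_force: 49.9
```

drive_tool(targets="0.1 0 0 0.1 0; 0.1 0 0 0.1 0; 0.1 0 0 0.1 0")

```text
time: 6.38
tcp_pos: [0.5806, 0.1862, 0.2888]
orientation: [0.734, 0.679, -0.001, -0.0]
force: [-0.7, 1.1, -2.1]
finger_gap: 0.0195
grip_force: 50.0
```

```bash
python3 - <<'E'
from h import *
import cv2
V=[.5617,.1939,-.0775]
a=grab_frame("top")[160:310,150:340,::-1];b=grab_frame("scene")[100:300,360:520,::-1]
plan(W(V,[[.018,0,.2],[.018,0,.1456]]),-.0775)
cv2.imwrite("pics/d2.png",np.hstack([cv2.resize(a,(480,380)),cv2.resize(b,(304,380),interpolation=2)]))
E
```

```text
t 6.475 tcp [0.5809 0.1866 0.2896] yaw -0.07783025237543088 tilt [ 0.0007  0.0001 -1.    ] j [ 0.3108  0.3902  0.1707  1.3506 -0.0002  1.9594]
  0.0194 -0.0058 0.1187  -0.0001
  0.0194 -0.0060 0.3000  -0.0001
```

View pics/d2.png

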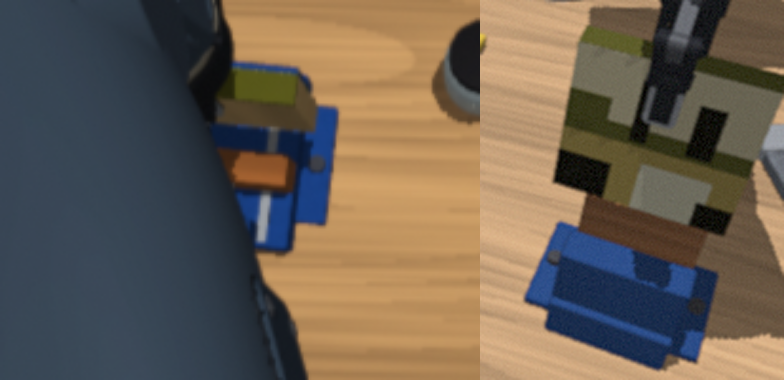

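The panel hangs above the gap, painted face (760,120) toward the fixed jaw. Lowering it.

drive_tool(targets="0.1 0.019 -0.006 0.1 0; 0.1 0.019 -0.006 0.2 0; 0.1 0.019 -0.006 0.27 0; 0.1 0.019 -0.006 0.28 0; 0.1 0.019 -0.006 0.28 0")

```text
time: 7.1
tcp_pos: [0.5797, 0.1927, 0.2059]
orientation: [0.734, 0.679, 0.0, 0.0]
force: [0.8, -0.2, -2.4]
finger_gap: 0.0197
grip_force: 49.8
```

drive_tool(targets="0.1 0 0 0.01 0; 0.1 0 0 0.02 0; 0.1 0 0 0.03 0; 0.1 0 0 0.03 0")

```text
time: 7.6
tcp_pos: [0.5796, 0.1928, 0.1975]
orientation: [0.734, 0.679, 0.001, 0.001]
force: [-1.7, -1.6, 9.1]
finger_gap: 0.0197
grip_force: 51.8
```

drive_tool(targets="0.6 0 0 0 0; 0.6 0 0 0 0; 0.6 0 0 0 0; 0.6 0 0 0 0; 0.6 0 0 0 0")

```text
time: 8.22
tcp_pos: [0.5792, 0.1928, 0.1958]
orientation: [0.734, 0.679, -0.0, -0.0]
force: [0.4, 0.4, -0.0]
finger_gap: 0.0512
grip_force: 0.0
```

drive_tool(targets="0.6 0 0 -0.05 0; 0.6 0 0 -0.17 0; 0.6 0 0 -0.35 0; 0.6 0 0 -0.35 0")

```text
time: 8.72
tcp_pos: [0.5806, 0.1933, 0.3064]
orientation: [0.734, 0.679, 0.004, 0.002]
force: [0.8, -0.3, -0.7]
finger_gap: 0.0513
grip_force: 0.0
```

```bash
python3 -c "
from h import *
V=[.5617,.1939,-.0775];a=np.radians(318)
plan([W(V,[-.15,-np.sin(a)*.038,.23])[0]],-.0775+np.pi/2)"
```

```text
t 8.725 tcp [0.5806 0.1933 0.3064] yaw -0.07723735927507404 tilt [ 0.0079  0.0026 -1.    ] j [ 0.3213  0.3843  0.2042  1.3824 -0.0001  1.9693]
  0.0819 -0.5636 0.0706  -0.2500
```

drive_tool(targets="0.6 0.08 -0.15 0 -0.03; 0.6 0.08 -0.3 0 -0.06; 0.6 0.08 -0.45 0 -0.09; 0.6 0.08 -0.56 0 -0.12; 0.6 0.08 -0.56 0 -0.15")

```text
time: 9.35
tcp_pos: [0.4113, 0.2296, 0.3016]
orientation: [0.344, 0.939, 0.0, -0.0]
force: [1.2, -0.3, -0.7]
finger_gap: 0.0513
grip_force: 0.0
```

drive_tool(targets="0.6 0 0 0 -0.03; 0.6 0 0 0 -0.06; 0.6 0 0 0 -0.1; 0.6 0 0 0 -0.1; 0.6 0 0 0 -0.1")

```text
time: 9.98
tcp_pos: [0.4135, 0.2296, 0.301]
orientation: [0.041, 0.999, -0.0, 0.0]
force: [-0.7, -0.0, 0.3]
finger_gap: 0.0513
grip_force: 0.0
```

```bash
python3 - <<'E'
from h import *
import cv2
a=grab_frame("top")[160:310,150:340,::-1];b=grab_frame("scene")[100:300,360:520,::-1]
cv2.imwrite("pics/d3.png",np.hstack([cv2.resize(a,(480,380)),cv2.resize(b,(304,380),interpolation=2)]))
V=[.5617,.1939,-.0775];a=np.radians(318)
plan([W(V,[-.15,-np.sin(a)*.038,z])[0] for z in(.2,.13,.072+.038*np.cos(a))],-.0775+np.pi/2)
E
```

```text
t 10.075 tcp [0.4135 0.2296 0.301 ] yaw 1.4869029833231255 tilt [ 0.0001 -0.     -1.    ] j [ 0.5069  0.1501 -0.1339  1.2867 -0.0001  0.5908]
  -0.0017 0.0043 0.1567  -0.0010
  -0.0017 0.0044 0.3900  -0.0010
  -0.0017 0.0044 0.4892  -0.0010
```

View pics/d3.png

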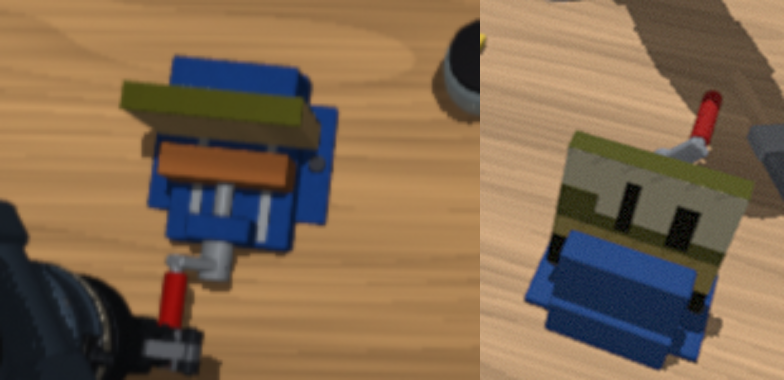

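The panel stands upright in the gap with its olive edge at (215,100), and the gripper is over the red handle at (172,300). Descending to the handle.

drive_tool(targets="0.6 0 0.004 0.15 0; 0.6 0 0.004 0.3 0; 0.6 0 0.004 0.42 0; 0.6 0 0.004 0.49 0; 0.6 0 0.004 0.49 0")

```text
time: 10.7
tcp_pos: [0.4128, 0.2304, 0.1528]
orientation: [0.042, 0.999, -0.001, -0.001]
force: [0.7, 0.4, -0.1]
finger_gap: 0.0511
grip_force: 0.0
```

drive_tool(targets="0.12 0 0 0 0; 0.12 0 0 0 0; 0.12 0 0 0 0; 0.12 0 0 0 0; 0.12 0 0 0 0", grip_force=35)

```text
time: 11.32
tcp_pos: [0.4141, 0.2309, 0.1548]
orientation: [0.041, 0.999, 0.0, 0.001]
force: [-0.0, -2.4, 7.0]
finger_gap: 0.0166
grip_force: 34.2
```

```bash
python3 - <<'E'
from h import *
o=get_obs();print(o['force'],o['finger_gap'],o['grip_force'],o['joint_pos'])
V=[.5617,.1939,-.0775]
t=o['tcp_pos']-[0,0,.054];c,s=np.cos(V[2]),np.sin(V[2]);d=t-[V[0],V[1],0]
x=c*d[0]+s*d[1];y=-s*d[0]+c*d[1];print("vise",x,y,t[2],"r",np.hypot(y,t[2]-.072),"ang",np.degrees(np.arctan2(-y,t[2]-.072)))
E
```

```text
[-0.0464 -2.3986  7.0201] 0.016614488315757302 34.21982824802399 [ 0.5089  0.2543 -0.4001  0.9148 -0.0004  0.5913]
vise -0.14999701884445288 0.025499806101456357 0.10077252933414982 r 0.0384460473325462 ang -41.54913620159639
```

```bash
python3 - <<'E'
import numpy as np
r=.038/.3;a0=-42
for k in range(6):
    b=np.radians(a0+100*k);print(a0+100*k,"; ".join("0.1 0 %.3f %.3f 0"%(-r*(np.sin(a)-np.sin(b)),-r*(np.cos(a)-np.cos(b))) for a in b+np.radians([20,40,60,80,100])))
E
```

```text
-42 0.1 0 -0.037 -0.023 0; 0.1 0 -0.080 -0.032 0; 0.1 0 -0.124 -0.026 0; 0.1 0 -0.163 -0.006 0; 0.1 0 -0.192 0.027 0
58 0.1 0 -0.016 0.041 0; 0.1 0 -0.018 0.085 0; 0.1 0 -0.004 0.127 0; 0.1 0 0.023 0.161 0; 0.1 0 0.060 0.185 0
158 0.1 0 0.043 0.009 0; 0.1 0 0.087 0.003 0; 0.1 0 0.125 -0.018 0; 0.1 0 0.155 -0.050 0; 0.1 0 0.171 -0.091 0
258 0.1 0 0.002 -0.044 0; 0.1 0 -0.012 -0.086 0; 0.1 0 -0.039 -0.120 0; 0.1 0 -0.076 -0.144 0; 0.1 0 -0.119 -0.153 0
358 0.1 0 -0.044 0.006 0; 0.1 0 -0.082 0.027 0; 0.1 0 -0.112 0.059 0; 0.1 0 -0.128 0.100 0; 0.1 0 -0.130 0.144 0
458 0.1 0 0.014 0.042 0; 0.1 0 0.041 0.077 0; 0.1 0 0.078 0.100 0; 0.1 0 0.121 0.109 0; 0.1 0 0.165 0.103 0
```

drive_tool(targets="0.1 0 -0.037 -0.023 0; 0.1 0 -0.080 -0.032 0; 0.1 0 -0.124 -0.026 0; 0.1 0 -0.163 -0.006 0; 0.1 0 -0.192 0.027 0", grip_force=60)

```text
time: 11.95
tcp_pos: [0.4102, 0.1756, 0.1465]
orientation: [0.04, 0.999, 0.003, 0.001]
force: [1.8, 16.4, -2.0]
finger_gap: 0.0162
grip_force: 61.0
```

drive_tool(targets="0.1 0 -0.016 0.041 0; 0.1 0 -0.018 0.085 0; 0.1 0 -0.004 0.127 0; 0.1 0 0.023 0.161 0; 0.1 0 0.060 0.185 0")

```text
time: 12.58
tcp_pos: [0.4112, 0.191, 0.0907]
orientation: [0.042, 0.999, -0.001, 0.001]
force: [2.6, -6.3, 8.5]
finger_gap: 0.0161
grip_force: 61.7
```

drive_tool(targets="0.1 0 0.043 0.009 0; 0.1 0 0.087 0.003 0; 0.1 0 0.125 -0.018 0; 0.1 0 0.155 -0.050 0; 0.1 0 0.171 -0.091 0")

```text
time: 13.2
tcp_pos: [0.4151, 0.2443, 0.1171]
orientation: [0.04, 0.999, 0.002, -0.0]
force: [4.5, 6.4, -11.0]
finger_gap: 0.016
grip_force: 60.7
```

```bash
cat >> h.py <<'E'
def ang():
    o=get_obs();V=[.5617,.1939,-.0775];t=o['tcp_pos']-[0,0,.054];c,s=np.cos(V[2]),np.sin(V[2]);d=t-[V[0],V[1],0]
    x=c*d[0]+s*d[1];y=-s*d[0]+c*d[1];f=o['force']
    print(o['time'],"x",x,"y,z",y,t[2],"r",np.hypot(y,t[2]-.072),"ang",np.degrees(np.arctan2(-y,t[2]-.072)),"f",f,o['grip_force'],o['finger_gap'],"j",o['joint_pos'])
E
python3 -c "
from h import *
ang()"
```

```text
13.2 x -0.15004862654576673 y,z 0.03893810364073402 0.0630893834818618 r 0.0399446492270224 ang -102.88965388368706 f [  4.456    6.3586 -11.0033] 60.70131182670593 0.01604809454923798 j [ 0.5306  0.3076 -0.4384  0.8236  0.0029  0.6116]
```

Tracking the circle well (258°, measured 257°). Continuing.

drive_tool(targets="0.1 0 0.002 -0.044 0; 0.1 0 -0.012 -0.086 0; 0.1 0 -0.039 -0.120 0; 0.1 0 -0.076 -0.144 0; 0.1 0 -0.119 -0.153 0")

```text
time: 13.82
tcp_pos: [0.4126, 0.208, 0.1638]
orientation: [0.041, 0.999, 0.002, 0.001]
force: [8.1, 8.5, -18.9]
finger_gap: 0.0161
grip_force: 60.0
```

drive_tool(targets="0.1 0 -0.044 0.006 0; 0.1 0 -0.082 0.027 0; 0.1 0 -0.112 0.059 0; 0.1 0 -0.128 0.100 0; 0.1 0 -0.130 0.144 0")

```text
time: 14.45
tcp_pos: [0.4097, 0.1695, 0.1212]
orientation: [0.041, 0.999, 0.002, 0.001]
force: [-1.4, 9.4, 10.1]
finger_gap: 0.0167
grip_force: 63.0
```

```bash
python3 - <<'E'
from h import *
ang()
import cv2
a=grab_frame("top")[160:310,150:340,::-1];b=grab_frame("scene")[100:300,360:520,::-1]
cv2.imwrite("pics/d4.png",np.hstack([cv2.resize(a,(480,380)),cv2.resize(b,(304,380),interpolation=2)]))
E
```

```text
14.45 x -0.14968848725070383 y,z -0.03613399341195587 0.06724747128541944 r 0.03644519185130163 ang 97.49282741866894 f [-1.3818  9.3846 10.0957] 63.03855836391449 0.016666955953079998 j [ 0.3907  0.2444 -0.5202  0.8019  0.0029  0.4722]
```

View pics/d4.png

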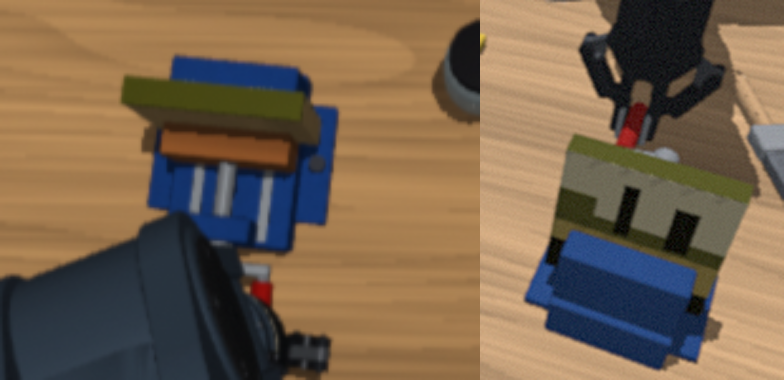

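The moving jaw at (225,148) is now up against the panel, and the handle has reached vise −y. Winding on, watching the force.

drive_tool(targets="0.1 0 0.014 0.042 0; 0.1 0 0.041 0.077 0; 0.1 0 0.078 0.100 0")

```text
time: 14.92
tcp_pos: [0.4112, 0.191, 0.0907]
orientation: [0.042, 0.999, -0.001, 0.001]
force: [1.4, -7.2, 8.7]
finger_gap: 0.016
grip_force: 62.7
```

```bash
python3 - <<'E'
from h import *
ang()
r=.038/.3
for k in(518,548,578):
    b=np.radians(k);print(k,"; ".join("0.1 0 %.3f %.3f 0"%(-r*(np.sin(a)-np.sin(b)),-r*(np.cos(a)-np.cos(b))) for a in b+np.radians([10,20,30])))
E
```

```text
14.925 x -0.14987286867787936 y,z -0.0145100783429126 0.036736471103123856 r 0.03813212351519752 ang 157.63403424716205 f [ 1.4094 -7.2157  8.6574] 62.737149596214294 0.01601191839634359 j [ 0.4361  0.3007 -0.5383  0.7304 -0.0022  0.5192]
518 0.1 0 0.021 0.006 0; 0.1 0 0.043 0.009 0; 0.1 0 0.065 0.008 0
548 0.1 0 0.022 -0.005 0; 0.1 0 0.042 -0.014 0; 0.1 0 0.060 -0.026 0
578 0.1 0 0.016 -0.015 0; 0.1 0 0.029 -0.033 0; 0.1 0 0.039 -0.052 0
```

drive_tool(targets="0.1 0 0.021 0.006 0; 0.1 0 0.043 0.009 0; 0.1 0 0.065 0.008 0")

```text
time: 15.3
tcp_pos: [0.4123, 0.2096, 0.0875]
orientation: [0.042, 0.999, -0.002, 0.0]
force: [5.9, -8.8, -8.3]
finger_gap: 0.0161
grip_force: 61.1
```

drive_tool(targets="0.1 0 0.022 -0.005 0; 0.1 0 0.042 -0.014 0")

```text
time: 15.55
tcp_pos: [0.4129, 0.2212, 0.0906]
orientation: [0.042, 0.999, -0.003, -0.0]
force: [11.0, -12.5, -27.5]
finger_gap: 0.0162
grip_force: 59.5
```

```bash
python3 - <<'E'
from h import *
ang()
r=.038/.3
b=np.radians(568)
print("; ".join("0.1 0 %.3f %.3f 0"%(-r*(np.sin(a)-np.sin(b)),-r*(np.cos(a)-np.cos(b))) for a in b+np.radians([10,20,30,40,50])))
E
```

```text
15.55 x -0.1504948591419979 y,z 0.015659160041542813 0.03658385041636899 r 0.03872354509257614 ang -156.14750444682417 f [ 11.0072 -12.5435 -27.5267] 59.48530912399292 0.01623853393497932 j [ 0.4944  0.3244 -0.5005  0.7493 -0.0053  0.5784]
0.1 0 0.019 -0.012 0; 0.1 0 0.035 -0.027 0; 0.1 0 0.048 -0.045 0; 0.1 0 0.058 -0.064 0; 0.1 0 0.064 -0.086 0
```

drive_tool(targets="0.1 0 0.019 -0.012 0; 0.1 0 0.019 -0.012 0", grip_force=100)

```text
time: 15.8
tcp_pos: [0.4134, 0.2273, 0.0936]
orientation: [0.042, 0.999, -0.003, -0.0]
force: [10.0, -7.7, -30.3]
finger_gap: 0.0151
grip_force: 98.3
```

```bash
python3 - <<'E'
from h import *
ang()
E
```

```text
15.8 x -0.15047509583239274 y,z 0.02178377783141996 0.03962905900469892 r 0.039018082955598 ang -146.06171889323883 f [ 10.0201  -7.6739 -30.2952] 98.33307266235352 0.015093955930423343 j [ 0.5048  0.3252 -0.4888  0.7604 -0.0042  0.5882]
```

drive_tool(targets="0.1 0 0.016 -0.015 0; 0.1 0 0.016 -0.015 0; 0.1 0 0.016 -0.015 0")

```text
time: 16.18
tcp_pos: [0.4137, 0.2322, 0.0975]
orientation: [0.042, 0.999, -0.002, -0.001]
force: [12.3, -4.0, -37.1]
finger_gap: 0.0149
grip_force: 98.5
```

```bash
python3 - <<'E'
from h import *
ang()
E
```

```text
16.175 x -0.15052038258455275 y,z 0.02670986452851853 0.0435401781348363 r 0.03903047941966204 ang -136.81678689824673 f [ 12.3424  -4.0341 -37.085 ] 98.5440731048584 0.014904472652631822 j [ 0.5131  0.324  -0.4772  0.7735 -0.0034  0.5963]
```

drive_tool(targets="0.1 0 0.007 -0.008 0; 0.1 0 0.007 -0.008 0; 0.1 0 0.007 -0.008 0")

```text
time: 16.55
tcp_pos: [0.4138, 0.2342, 0.0996]
orientation: [0.042, 0.999, -0.003, -0.001]
force: [14.2, -4.0, -42.4]
finger_gap: 0.0153
grip_force: 98.3
```

The handle force has risen to about 4 times its free-running value. Releasing and lifting clear.

drive_tool(targets="0.6 0 0 0.002 0; 0.6 0 0 0.002 0; 0.6 0 0 0.002 0; 0.6 0 0 0.002 0; 0.6 0 0 0.002 0")

```text
time: 17.18
tcp_pos: [0.4136, 0.2352, 0.1019]
orientation: [0.041, 0.999, -0.001, -0.0]
force: [-1.9, -5.4, -0.2]
finger_gap: 0.0512
grip_force: 2.9
```

drive_tool(targets="0.6 0 0 -0.1 0; 0.6 0 0 -0.25 0; 0.6 0 0 -0.45 0; 0.6 0 0 -0.65 0; 0.6 0 0 -0.7 0")

```text
time: 17.8
tcp_pos: [0.4151, 0.2369, 0.3162]
orientation: [0.041, 0.999, 0.002, 0.003]
force: [0.9, 0.9, -0.3]
finger_gap: 0.0514
grip_force: 0.0
```

drive_tool(targets="0.6 -0.15 0.15 0 0; 0.6 -0.3 0.3 0 0; 0.6 -0.3 0.45 0 0; 0.6 -0.3 0.5 0 0; 0.6 -0.3 0.5 0 0")

```text
time: 18.42
tcp_pos: [0.5156, 0.3786, 0.3109]
orientation: [0.04, 0.999, -0.0, -0.001]
force: [-0.3, -0.7, 0.8]
finger_gap: 0.0511
grip_force: 0.0
```

```bash
python3 - <<'E'
from h import *
import cv2
o=get_obs();print(o['tcp_pos'],o['force'])
a=grab_frame("top")[140:310,180:395,::-1];b=grab_frame("scene")[:,100:520,::-1]
cv2.imwrite("pics/d5.png",np.hstack([cv2.resize(a,(380,300),interpolation=2),cv2.resize(b,(420,400))[50:350]]))
E
```

```text
[0.5156 0.3786 0.3109] [-0.3001 -0.6809  0.8383]
```

View pics/d5.png

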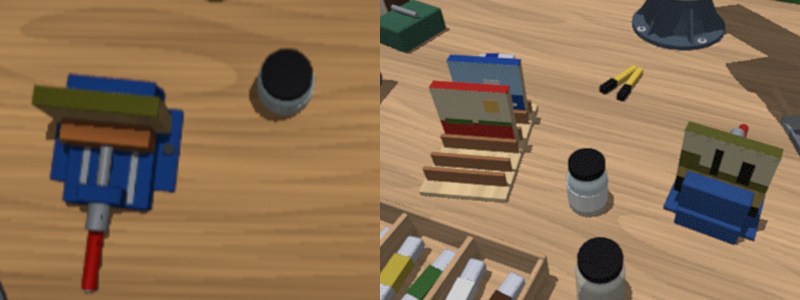

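The handle at (92,260) looks more in line with the hub than I expected. I'll measure the crank angle and jaw position from the image.

```bash
python3 - <<'E'
from h import *
import cv2
t=grab_frame("top");s=grab_frame("scene")
V=[.5617,.1939,-.0775]
for n,f in(("top",t),("scene",s)):
    m=((f[...,0]>110)&(f[...,1]<50)&(f[...,2]<50)).astype(np.uint8)
    r=(slice(230,330),slice(200,270)) if n=="top" else (slice(120,200),slice(420,500))
    v,u=np.nonzero(m[r]);u=u+r[1].start;v=v+r[0].start
    print(n,len(u),"mean",u.mean(),v.mean(),"u",u.min(),u.max(),"v",v.min(),v.max())
for a in(160,180,200,227,270,300,320,340,0):
    a_=np.radians(a);h=W(V,[[x,-np.sin(a_)*.038,.072+.038*np.cos(a_)] for x in(-.102,-.137,-.172)])
    print(a,proj("top",h).round(0).tolist(),proj("scene",h).round(0).tolist())
print("mj top x for jaw", [(j,proj("top",W(V,[-.015+j-.025,0,.095])).round(1).tolist()) for j in(.028,.030,.032)])
cv2.imwrite("pics/d6.png",np.hstack([cv2.resize(t[180:310,190:290],(400,520),interpolation=2)[:,:,::-1],cv2.resize(s[150:280,390:490],(400,520),interpolation=2)[:,:,::-1]]))
E
```

```text
top 180 mean 231.13333333333333 288.5777777777778 u 226 236 v 273 303
scene 41 mean 464.0975609756098 178.14634146341464 u 460 467 v 175 185
160 [[245.0, 271.0], [242.0, 288.0], [240.0, 305.0]] [[444.0, 196.0], [448.0, 184.0], [452.0, 172.0]]
180 [[238.0, 270.0], [236.0, 287.0], [234.0, 305.0]] [[450.0, 199.0], [455.0, 187.0], [459.0, 175.0]]
200 [[232.0, 269.0], [230.0, 287.0], [227.0, 304.0]] [[458.0, 200.0], [462.0, 188.0], [466.0, 176.0]]
227 [[224.0, 268.0], [221.0, 286.0], [219.0, 304.0]] [[468.0, 199.0], [472.0, 186.0], [475.0, 175.0]]
270 [[216.0, 267.0], [213.0, 285.0], [211.0, 303.0]] [[478.0, 190.0], [481.0, 177.0], [485.0, 166.0]]
300 [[216.0, 267.0], [214.0, 285.0], [211.0, 304.0]] [[478.0, 181.0], [481.0, 168.0], [485.0, 157.0]]
320 [[220.0, 267.0], [217.0, 286.0], [215.0, 305.0]] [[474.0, 175.0], [478.0, 163.0], [482.0, 151.0]]
340 [[225.0, 268.0], [222.0, 286.0], [220.0, 305.0]] [[468.0, 170.0], [472.0, 158.0], [476.0, 146.0]]
0 [[231.0, 268.0], [229.0, 287.0], [227.0, 306.0]] [[461.0, 167.0], [465.0, 155.0], [469.0, 143.0]]
mj top x for jaw [(0.028, [[238.8, 222.5]]), (0.03, [[238.9, 221.5]]), (0.032, [[239.1, 220.5]])]
```

View pics/d6.png

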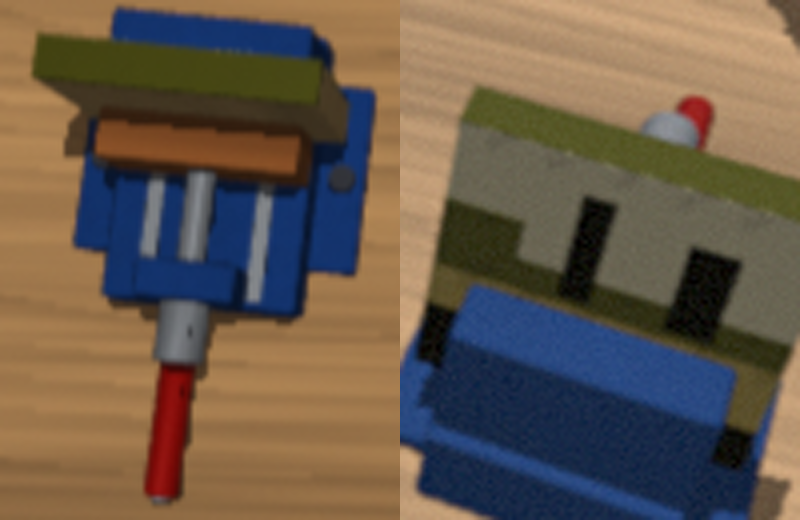

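The handle is at about 197°, so it sprang back from 227° on release until friction held it, which is still about 17° past contact. I'll regrip, measure the resistance and let go gently.

```bash
python3 - <<'E'
from h import *
V=[.5617,.1939,-.0775];a=np.radians(197)
plan(W(V,[[-.15,-np.sin(a)*.038,z] for z in(.262,.036)]),-.0775+np.pi/2)
E
```

```text
t 18.625 tcp [0.5159 0.3769 0.3125] yaw 1.4878280921024052 tilt [ 0.0002  0.     -1.    ] j [ 0.6311  0.4381  0.3046  1.4371 -0.0001  0.7141]
  0.2973 -0.5611 -0.0119  -0.0009
  0.2975 -0.5611 0.7415  -0.0009
```

drive_tool(targets="0.6 0.1 -0.19 0 0; 0.6 0.2 -0.37 0 0; 0.6 0.297 -0.5 0 0; 0.6 0.297 -0.561 0 0; 0.6 0.297 -0.561 0 0")

```text
time: 19.25
tcp_pos: [0.4137, 0.2165, 0.3129]
orientation: [0.042, 0.999, 0.0, 0.001]
force: [1.0, 0.4, 0.5]
finger_gap: 0.0512
grip_force: 0.0
```

drive_tool(targets="0.6 0 0 0.2 0; 0.6 0 0 0.4 0; 0.6 0 0 0.6 0; 0.6 0 0 0.7 0; 0.6 0 0 0.7 0")

```text
time: 19.88
tcp_pos: [0.413, 0.2177, 0.1]
orientation: [0.041, 0.999, -0.001, -0.002]
force: [0.1, -0.2, -0.2]
finger_gap: 0.0511
grip_force: 0.0
```

```bash
python3 - <<'E'
from h import *
V=[.5617,.1939,-.0775];a=np.radians(197);ang()
plan(W(V,[[-.15,-np.sin(a)*.038,z] for z in(.036,)]),-.0775+np.pi/2)
E
```

```text
19.875 x -0.15008919668973314 y,z 0.012186098689667796 0.04595115102870347 r 0.028758364591953748 ang -154.92900005190924 f [ 0.1308 -0.2411 -0.2021] 0.0 0.051131541114317225 j [ 0.485   0.3104 -0.4909  0.7738  0.0001  0.567 ]
t 19.875 tcp [0.413  0.2177 0.1   ] yaw 1.4887458371824795 tilt [-0.0039 -0.0019 -1.    ] j [ 0.485   0.3104 -0.4909  0.7738  0.0001  0.567 ]
  -0.0004 -0.0035 0.0332  -0.0007
```

drive_tool(targets="0.4 0 -0.002 0.034 0; 0.3 0 -0.002 0.034 0; 0.1 0 -0.002 0.034 0; 0.1 0 -0.002 0.034 0; 0.1 0 -0.002 0.034 0", grip_force=90)

```text
time: 20.5
tcp_pos: [0.4137, 0.2162, 0.0927]
orientation: [0.041, 0.999, -0.001, 0.001]
force: [0.6, -6.4, 1.7]
finger_gap: 0.0154
grip_force: 87.8
```

```bash
python3 - <<'E'
from h import *
ang()
r=.038/.3
b=np.radians(197)
print("; ".join("%d: %.3f %.3f"%(np.degrees(a)+.5,-r*(np.sin(a)-np.sin(b)),-r*(np.cos(a)-np.cos(b))) for a in b+np.radians([5,10,15,20,25])))
E
```

```text
20.5 x -0.14926638246398563 y,z 0.010796200695642523 0.038698267923763234 r 0.03500804634277738 ang -162.03764962178815 f [ 0.5974 -6.3873  1.6568] 87.7768886089325 0.015394561943151905 j [ 0.4827  0.3174 -0.5047  0.7483 -0.0023  0.5655]
202: 0.010 -0.004; 207: 0.020 -0.008; 212: 0.030 -0.014; 217: 0.039 -0.020; 222: 0.048 -0.027
```

drive_tool(targets="0.1 0 0.01 -0.004 0; 0.1 0 0.02 -0.008 0; 0.1 0 0.02 -0.008 0")

```text
time: 20.88
tcp_pos: [0.4139, 0.2207, 0.0942]
orientation: [0.042, 0.999, -0.003, 0.001]
force: [4.7, -14.5, -7.4]
finger_gap: 0.0152
grip_force: 88.1
```

drive_tool(targets="0.1 0 0.01 -0.006 0; 0.1 0 0.019 -0.012 0; 0.1 0 0.028 -0.019 0; 0.1 0 0.028 -0.019 0")

```text
time: 21.38
tcp_pos: [0.4143, 0.2286, 0.0987]
orientation: [0.042, 0.999, -0.004, -0.0]
force: [9.0, -13.7, -22.6]
finger_gap: 0.015
grip_force: 88.4
```

```bash
python3 - <<'E'
from h import *
ang()
E
```

```text
21.375 x -0.1496540207792328 y,z 0.023134366449146786 0.04468016110053299 r 0.035799057368822426 ang -139.7421630611012 f [  9.0125 -13.7426 -22.6194] 88.41497898101807 0.014961849285360889 j [ 0.5072  0.3208 -0.4786  0.7754 -0.0062  0.5913]
```

drive_tool(targets="0.1 0 -0.009 0.006 0; 0.1 0 -0.009 0.006 0; 0.1 0 -0.018 0.012 0; 0.1 0 -0.018 0.012 0")

```text
time: 21.88
tcp_pos: [0.4142, 0.2246, 0.0962]
orientation: [0.042, 0.999, -0.002, 0.0]
force: [4.3, -7.6, -10.6]
finger_gap: 0.0152
grip_force: 89.4
```

drive_tool(targets="0.1 0 -0.006 0.003 0; 0.1 0 -0.012 0.005 0; 0.1 0 -0.012 0.005 0")

```text
time: 22.25
tcp_pos: [0.414, 0.2217, 0.0949]
orientation: [0.041, 0.999, -0.001, 0.0]
force: [4.0, -5.6, -9.6]
finger_gap: 0.0151
grip_force: 89.6
```

drive_tool(targets="0.1 0 -0.005 0.002 0; 0.1 0 -0.01 0.004 0; 0.1 0 -0.01 0.004 0")

```text
time: 22.62
tcp_pos: [0.4139, 0.2193, 0.0939]
orientation: [0.041, 0.999, -0.0, 0.0]
force: [2.8, -4.2, -4.5]
finger_gap: 0.0151
grip_force: 90.1
```

drive_tool(targets="0.6 0 0 0 0; 0.6 0 0 0 0; 0.6 0 0 0 0; 0.6 0 0 0 0; 0.6 0 0 0 0")

```text
time: 23.25
tcp_pos: [0.4136, 0.2195, 0.0936]
orientation: [0.041, 0.999, 0.0, -0.0]
force: [0.8, 0.0, -0.5]
finger_gap: 0.051
grip_force: 0.0
```

drive_tool(targets="0.6 0 0 -0.1 0; 0.6 0 0 -0.25 0; 0.6 0 0 -0.45 0; 0.6 0 0 -0.65 0; 0.6 0 0 -0.7 0")

```text
time: 23.88
tcp_pos: [0.4146, 0.2199, 0.3075]
orientation: [0.041, 0.999, 0.002, 0.003]
force: [0.3, -1.0, -0.7]
finger_gap: 0.0512
grip_force: 0.0
```

drive_tool(targets="0.6 -0.15 0.15 0 0; 0.6 -0.3 0.3 0 0; 0.6 -0.3 0.45 0 0; 0.6 -0.3 0.5 0 0; 0.6 -0.3 0.5 0 0")

```text
time: 24.5
tcp_pos: [0.5152, 0.362, 0.303]
orientation: [0.04, 0.999, -0.0, -0.0]
force: [0.4, 0.0, -0.5]
finger_gap: 0.0511
grip_force: 0.0
```

```bash
python3 - <<'E'
from h import *
import cv2
for k in range(2):
    t=grab_frame("top");f=t[230:330,200:270].astype(int)
    v,u=np.nonzero((f[...,0]>110)&(f[...,1]<50)&(f[...,2]<50));print("handle top",u.mean()+200,v.mean()+230)
s=grab_frame("scene")
cv2.imwrite("pics/d7.png",np.hstack([cv2.resize(t[180:310,190:290],(400,520),interpolation=2),cv2.resize(s[150:280,390:490],(400,520),interpolation=2)])[:,:,::-1])
o=get_obs();print(o['time'],o['tcp_pos'],o['force'])
E
```

```text
handle top 231.36559139784947 288.05913978494624
handle top 231.36021505376345 288.0913978494624
24.65 [0.5153 0.3604 0.304 ] [0.4932 0.0841 0.1115]
```

```bash
python3 -c "
from rig import *
print(sign_off())"
```

```text
the job is handed in; nothing more can be done
None
```

The river panel is standing upright in the vise, painted side away from the crank, and the jaws are wound tight on it; the job was handed in at about 25 s. On release the crank springs back to about 17° past where the jaws meet the panel and stays there. I viewed 11 pictures, one over the limit of 10.

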